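# Change over the duplex air filter

## Robot

A 6-joint arm with a two-finger parallel gripper is mounted at the origin on the work surface. World frame = base frame: x ahead of the robot, y to its left, z up, the work surface at z = 0. Lengths are in m, angles in rad, forces in N, time in s.
With the tool pointing down it reaches from about 0.2 to 0.875 m from the base axis. Payload 3.4 kg.
Tool frame: the origin (TCP) lies on the centre line of the jaws, within the pads' length; the fingertips stand 11 mm ahead of it and the grasp point (between the pads) lies 8 mm behind it; z points along the fingers, y is the line along which they close (so a half turn about z gives the same grasp; the last joint's range is limited). The gripper opens to 94 mm and grips with 3 to 60 N. Pads are 16 mm wide; open, the fingers measure 119 mm over their backs; the gripper's body (75 mm by 177 mm) begins 78 mm behind the grasp point.
Start: joints at [-1.312, 0.276, 1.505, -0, 1.361, -0.121], TCP at [0.213, -0.534, 0.188] pointing down, gripper open.
Joint ranges: [-2.89, 2.89], [-0.75, 2.08], [0.22, 2.7], [-1.18, 4.32], [0.11, 2.71], [-2.7, 2.7]. Speed limits (rad/s): [2.57, 2.57, 3.14, 3.14, 3.14, 3.14].

## Interface

Orientations are given as a unit quaternion [x, y, z, w].
In Python, from plant import robot gives the robot as it stands.
- The arm moves only by the tool play_rows, never from a script. Its argument "steps" is a list of rows, each a list of 6 numbers: the shift along the tool's x, y, z in m, then the turn, a rotation vector about the tool's x, y, z in rad. A call has 1 to 10 rows; each row is the pose to reach, as a shift and turn from the pose commanded when the call began, along the tool's axes at that moment; what a row does not reach only later rows make up. A row lasts 1/8 s, in which the tool goes at most 62.5 mm and 10.7 degrees, less where a joint would pass 70% of its speed; a pose out of reach is approached as far as the arm can. A call with a gripper value outside its range is refused whole. "gripper" is the finger opening in m, from 0 to 0.094, set as the call begins (left out, the last holds). The fingers move at their own pace and stop on an object; "newtons" is the grip in N (left out, the last holds). Time passes only in rows, so rows that repeat a pose let the fingers close. It gives the time, the measured TCP pose, the force, the opening and the grip force at its end, in the units of the state.
- robot.get_obs(): the state, without advancing time (a new reading comes with each control period).
- robot.capture(name): name is "scene" or "top" or "wrist"; returns (picture, depth): 480x640x3 uint8, blue, green, red; 480x640 float32, m along the optical axis (not along the pixel's ray), 0 where there is no reading.
- robot.camera_info(name): a dict with "camera_matrix" (3x3 intrinsics, pixels), "R" (3x3) and "t" (3): a world point X has camera coordinates R X + t; the wrist camera has in their place "mount" (4x4, takes a point from camera to tool coordinates, whose origin is the TCP and whose axes are the flange's). Camera axes: x right, y down, z forward; pixel columns grow to the right and rows downward; lengths in m; the calibration is good to about 2 mm. A picture is of the moment at which its call begins: read the wrist's pose just before it. camera_info takes no time and is no camera call.
- robot.sign_off(): hands the job in; it is judged then, once.
Trained networks look in the newest picture that a camera, given by its name, has taken for a name from the list of things; names that differ only in an ending like _2 or _b are one class to them, and where a whole thing is asked for, a point or a joint stands for the part that bears it (a point fixed in the world has none). Each returns a list of dicts, best first, with "score" (0 to 1); they miss things now and then, are a little off and sometimes report something else, mostly with a low value. They report only what shows in the picture. A call takes as long as a camera call.
- robot.spot_in(camera, thing): "position" ([column, row] in pixels, amid what is visible of it).
The state is a dict: "t": time; "joint_pos": joint angles; "dq": joint speeds; "tau": joint torques, N m; "tool_pos": TCP position; "tool_rot": TCP orientation; "ft_force": force on the tool from outside, world axes, zero at the start; "wrist_torque": the same for the moment, N m; "opening": opening from 0.0 (shut) to 1.0 (fully open); "grasp_force": force on a finger pad.
Only numpy, scipy, OpenCV 4.12 (cv2) and the standard library are available. Lean on these libraries where they do the work, as an engineer would, in place of code of your own. Each camera call takes 0.05 s, during which the arm holds its last target. There are 200 camera calls.

## Task

Change the analysers' air supply over from the dirty filter (red indicator on its blue head, brown element in its bowl) to the clean one (green indicator, white element) without interrupting the air. With a fingertip, push the yellow valve lever of the clean filter fully open, in line with its pipe, and only then push the dirty filter's lever fully shut, square across its pipe. Only push the levers, do not take them between the fingers, and leave the jar, the tissue box and the vial rack where they stand.

Things in the scene. Friction and masses are not known exactly. Their poses are not given: they have to be found in the camera images.
- stand: fixed base of the filter set: grey plate, x -135 to 225, y -190 to 190 mm, 14 mm high; origin on the bench midway between the valve stems; x leads away from the robot (within 0.3 rad), y left. The clean and dirty branches run along x at y = +100 and -100 mm, either way round. Headers (17 mm pipe, 170 mm up) along y at x = -80 and 155; posts at x = 195, 164 mm high. The levers are highest (219 mm)
- clean_valve (a joint): yellow hand lever of the clean filter's quarter-turn ball valve, turning about the upright stem, in rad: 0 = shut (square across the pipe, pointing to the stand's +y), 1.571 = open (in line with the pipe, pointing to the stand's -x). Opens anticlockwise seen from above. Hard stops at both ends; it stays where it is left and takes about 7 N at the sleeve to turn
- dirty_valve (a joint): yellow hand lever of the dirty filter's quarter-turn ball valve, turning about the upright stem, in rad: 0 = shut (square across the pipe, pointing to the stand's +y), 1.571 = open (in line with the pipe, pointing to the stand's -x). Opens anticlockwise seen from above. Hard stops at both ends; it stays where it is left and takes about 7 N at the sleeve to turn
- clean_stem (a point): axis of the clean filter's valve stem at the lever's mid-height, 212 mm above the bench; fixed; x along the pipe from valve to filter, y left, z up. Pipe 17 mm thick, centre 42 mm below; brass valve 32 mm thick, 36 mm each way along x, 20 mm neck under the stem; filter head 58 x 58 mm centred 83 mm along +x, its top (round indicator) 12 mm below this point
- dirty_stem (a point): axis of the dirty filter's valve stem at the lever's mid-height, 212 mm above the bench; fixed; x along the pipe from valve to filter, y left, z up. Pipe 17 mm thick, centre 42 mm below; brass valve 32 mm thick, 36 mm each way along x, 20 mm neck under the stem; filter head 58 x 58 mm centred 83 mm along +x, its top (round indicator) 12 mm below this point
- clean_grip (a point): centre of the yellow sleeve on the clean filter's lever, 70 mm out from the stem; moves with the lever: y points outward along it, x across, z up. Sleeve 66 mm long (36 to 102 mm from the stem), 18 mm wide, 12 mm thick (206 to 218 mm above the bench); 27 mm of free space between it and the pipes below
- dirty_grip (a point): centre of the yellow sleeve on the dirty filter's lever, 70 mm out from the stem; moves with the lever: y points outward along it, x across, z up. Sleeve 66 mm long (36 to 102 mm from the stem), 18 mm wide, 12 mm thick (206 to 218 mm above the bench); 27 mm of free space between it and the pipes below
- jar: glass sample jar with black lid, 64 mm across, 115 mm high, standing loose on the grey plate between the two branches, its top 129 mm above the bench; origin under its centre
- tissue_box: green and white tissue box, 230 x 115 x 85 mm, loose, left of the stand; origin under its centre, x along its length
- rack: blue sheet-metal vial rack with seven capped vials, 210 x 100 mm, 160 mm high, loose, right of the stand; origin under its centre, x along its length

How it is judged:
By the outcome, as a careful person would: the job done as asked, in the order asked, and still so for the second after the job is handed in, with the robot touching nothing.
It also fails if it takes over 51 s, if anything falls off the work surface, if the arm or the gripper's body presses on something with over 40 N, if the wrist force passes 120 N, or if a joint passes its speed limit or range.

## Working session

There is one attempt and no reset: what is moved stays moved. The work goes in short steps, Python scripts to look and compute and a tool call to move; the robot and the scene stay as the last step left them, time stands still between calls to the robot, and variables do not carry over. Pictures are saved under pics/ and viewed, at most 10 in all, crops included, and the job is handed in when it is done.

Besides the shell and the picture viewer there is one more tool, called after "Request:" as name([rows], argument=value, ...), one row to a line, values as JSON. play_rows: Moves the arm, as the interface text tells. Its arguments: {"type":"object","properties":{"steps":{"type":"array","items":{"type":"array","items":{"type":"number"}}},"gripper":{"type":"number"},"newtons":{"type":"number"}},"required":["steps"]}

```bash
ls; mkdir -p pics; cat > h.py <<'E'
import numpy as np, cv2
from plant import robot
from scipy.spatial.transform import Rotation as Rn
def world(cam,depth,obs=None):
    i=robot.camera_info(cam);K=np.array(i["camera_matrix"])
    v,u=np.mgrid[:480,:640]
    P=np.stack([(u-K[0,2])/K[0,0]*depth,(v-K[1,2])/K[1,1]*depth,depth],-1)
    if cam=="wrist":
        M=np.array(i["mount"]);R=Rn.from_quat(obs["tool_rot"]).as_matrix()
        return (P@M[:3,:3].T+M[:3,3])@R.T+np.array(obs["tool_pos"])
    return (P-np.array(i["t"]))@np.array(i["R"])
E
python3 - <<'E'
from h import *
o=robot.get_obs();print(o["t"],o["tool_pos"],o["tool_rot"])
for c in("scene","top"):
    im,d=robot.capture(c);cv2.imwrite(f"pics/{c}.png",im);W=world(c,d);np.save(c+".npy",W)
    for n in("clean_valve","dirty_valve","clean_grip","dirty_grip","jar","tissue_box","rack","stand"):
        for r in robot.spot_in(c,n)[:2]:
            u,v=map(int,np.round(r["position"]));print(c,n,round(r["score"],2),u,v,W[v,u].round(3),d[v,u]>0)
E
```

```text
pics
0.0 [ 0.2130205  -0.53344037  0.18713541] [ 9.82023295e-01  1.88757677e-01 -5.04785745e-05 -8.85819623e-04]
scene clean_valve 0.65 291 226 [ 0.541 -0.05   0.217] True
scene dirty_valve 0.88 332 183 [0.507 0.114 0.217] True
scene clean_grip 0.64 289 223 [ 0.533 -0.047  0.219] True
scene clean_grip 0.26 287 277 [ 0.61  -0.135  0.187] True
scene dirty_grip 0.63 331 186 [0.513 0.104 0.217] True
scene dirty_grip 0.32 369 230 [0.645 0.066 0.192] True
scene tissue_box 0.75 366 230 [0.64  0.062 0.192] True
scene tissue_box 0.61 425 213 [0.633 0.312 0.084] True
scene rack 0.96 178 349 [ 0.532 -0.338  0.107] True
scene stand 0.81 325 304 [ 0.69  -0.121  0.16 ] True
top clean_valve 0.85 361 245 [ 0.531 -0.051  0.218] True
top dirty_valve 0.89 282 256 [0.507 0.114 0.215] True
top clean_grip 0.96 359 245 [ 0.53  -0.046  0.222] True
top dirty_grip 0.91 281 256 [0.507 0.117 0.216] True
top jar 0.84 338 216 [ 0.618 -0.008  0.128] True
top tissue_box 0.75 186 237 [0.576 0.354 0.082] True
top rack 0.55 462 275 [ 0.481 -0.288  0.13 ] True
top stand 0.82 331 241 [0.583 0.003 0.013] True
```

View pics/scene.png

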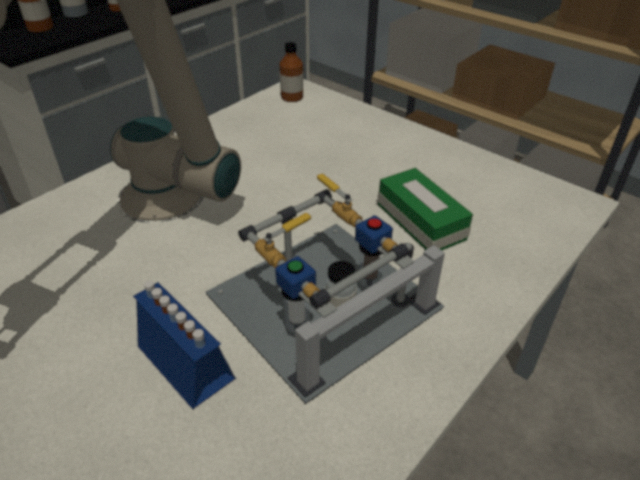

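View pics/top.png

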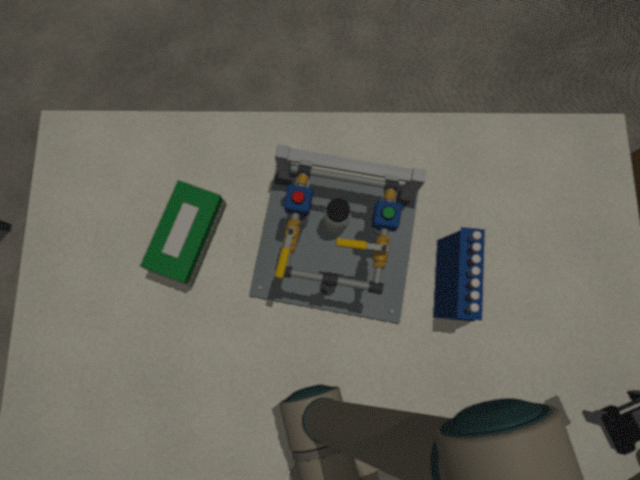

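```bash
python3 - <<'E'
from h import *
im=cv2.imread("pics/top.png");W=np.load("top.npy");h=cv2.cvtColor(im,cv2.COLOR_BGR2HSV)
def comps(name,m):
    n,l,s,c=cv2.connectedComponentsWithStats(m.astype(np.uint8))
    for i in range(1,n):
        if s[i,4]>25:
            P=W[l==i];xy=P[:,:2];mu=np.median(P,0);ev,V=np.linalg.eigh(np.cov(xy.T));pr=(xy-mu[:2])@V[:,1]
            print(name,c[i].round(),s[i,4],mu.round(3),"axis",V[:,1].round(3),"ext",pr.min().round(3),pr.max().round(3))
z=W[...,2]
comps("yellow",(h[...,0]>18)&(h[...,0]<35)&(h[...,1]>120)&(z>.205)&(z<.23))
comps("blue",(h[...,0]>95)&(h[...,0]<125)&(h[...,1]>90)&(z>.17)&(z<.215))
comps("green",(h[...,0]>45)&(h[...,0]<85)&(h[...,1]>90)&(z>.18))
comps("red",((h[...,0]<8)|(h[...,0]>172))&(h[...,1]>120)&(z>.18))
m=(z>.006)&(z<.022)&(W[...,0]>.3)&(W[...,0]<.95)&(abs(W[...,1])<.27)
n,l,s,c=cv2.connectedComponentsWithStats(m.astype(np.uint8));P=W[m][:,:2].astype(np.float32)
print(cv2.minAreaRect(P))
E
```

```text
yellow [351. 243.] 252 [ 0.535 -0.031  0.218] axis [0.151 0.989] ext -0.032 0.033
yellow [282. 262.] 264 [0.494 0.114 0.217] axis [-0.974  0.228] ext -0.033 0.033
blue [298. 200.] 514 [0.633 0.083 0.191] axis [-0.993  0.121] ext -0.038 0.021
blue [386. 215.] 562 [ 0.6   -0.108  0.192] axis [-0.894  0.448] ext -0.043 0.025
green [388. 212.] 125 [ 0.608 -0.113  0.2  ] axis [-0.681  0.732] ext -0.015 0.013
red [298. 196.] 122 [0.642 0.083 0.199] axis [-0.996  0.085] ext -0.013 0.012
((0.6180756092071533, -0.0023593902587890625), (0.6428635120391846, 0.533294677734375), 1.144763708114624)
```

The right-hand branch is the clean one: green indicator at top pixel (388, 212), lever square across at (351, 243). The left one is dirty: red at (298, 196), lever in line at (282, 262). The stand's yaw is about -0.18 and the clean stem is at about (0.525, -0.099). The dirty stem is at (0.560, 0.098), and both match the given sizes.

I'll close the gripper, rise, and travel with the tool turned so that tool x = stand y and tool y = stand x.

Request:
play_rows([
  [0, 0, -0.06, 0, 0, -0.1],
  [0.03, -0.02, -0.113, 0, 0, -0.2],
  [0.078, -0.049, -0.113, 0, 0, -0.3],
  [0.126, -0.079, -0.113, 0, 0, -0.4],
  [0.173, -0.108, -0.113, 0, 0, -0.5],
  [0.22, -0.138, -0.113, 0, 0, -0.6],
  [0.267, -0.167, -0.113, 0, 0, -0.7],
  [0.314, -0.197, -0.113, 0, 0, -0.8],
  [0.361, -0.226, -0.113, 0, 0, -0.9],
  [0.408, -0.256, -0.113, 0, 0, -1.01],
], gripper=0, newtons=20)

```text
t: 2.15
tool_pos: [0.4981, -0.1435, 0.3012]
tool_rot: [0.767, 0.642, 0.0, 0.0]
ft_force: [0.5, -1.0, -0.2]
opening: 0.012
grasp_force: 0.0
```

```bash
cat > st.py <<'E'
from h import *
# stand-frame report: tool x = stand y, tool y = stand x
yaw=-0.18;C=np.array([.525,-.099]);D=np.array([.560,.098])
S=np.array([[np.cos(yaw),np.sin(yaw)],[-np.sin(yaw),np.cos(yaw)]])
def rep():
    o=robot.get_obs();p=np.array(o["tool_pos"]);x=Rn.from_quat(o["tool_rot"]).as_matrix()
    print("t",o["t"],"p",p.round(4),"xang",np.arctan2(x[1,0],x[0,0]).round(3),"relC",(S@(p[:2]-C)).round(4),"relD",(S@(p[:2]-D)).round(4),"F",(S@np.array(o["ft_force"])[:2]).round(1),"Fz",round(o["ft_force"][2],1),"op",round(o["opening"],2))
    return o
E
python3 - <<'E'
from st import *
o=rep();im,d=robot.capture("wrist");cv2.imwrite("pics/w1.png",im);W=world("wrist",d,o)
h=cv2.cvtColor(im,cv2.COLOR_BGR2HSV)
z=W[...,2];m=(h[...,0]>18)&(h[...,0]<35)&(h[...,1]>120)&(z>.2)&(z<.23)
n,l,s,c=cv2.connectedComponentsWithStats(m.astype(np.uint8))
for i in range(1,n):
    if s[i,4]>200:
        P=W[l==i];mu=P.mean(0);V=np.linalg.eigh(np.cov(P[:,:2].T))[1][:,1];print(c[i].round(),s[i,4],mu.round(4),V.round(3),"relC",(S@(mu[:2]-C)).round(4),"relD",(S@(mu[:2]-D)).round(4))
E
```

```text
t 2.15 p [ 0.4981 -0.1435  0.3012] xang 1.393 relC [-0.0185 -0.0486] relD [-0.0176 -0.2487] F [ 0.6 -0.9] Fz -0.2 op 0.01
[338.  80.] 2329 [ 0.534  -0.028   0.2171] [0.127 0.992] relC [-0.0038  0.0715] relD [-0.003  -0.1286]
```

View pics/w1.png

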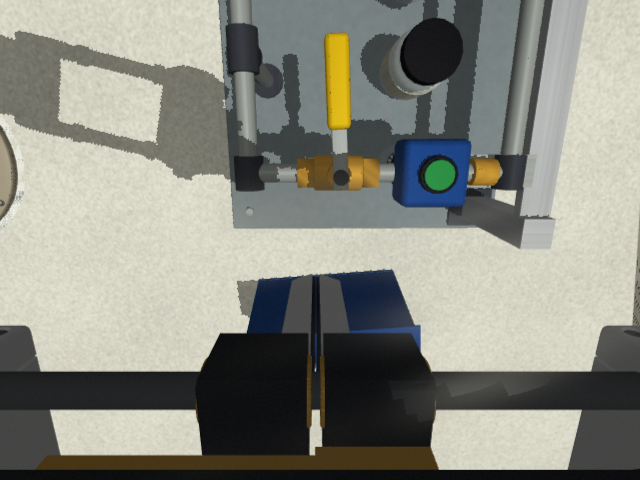

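The wrist view confirms it. The clean stem is at pixel (340, 177), its lever points to +y with the sleeve at (338, 80), and the head with the green indicator is at (438, 175). The jar's lid at (432, 52) is well below the tool. Next I move behind the lever and go down.

Request:
play_rows([
  [0.04, 0.02, 0, 0, 0, 0],
  [0.08, 0.04, 0, 0, 0, 0],
  [0.121, 0.06, 0, 0, 0, 0],
  [0.121, 0.06, 0.04, 0, 0, 0],
  [0.121, 0.06, 0.08, 0, 0, 0],
  [0.121, 0.06, 0.093, 0, 0, 0],
  [0.121, 0.06, 0.093, 0, 0, 0],
])

```text
t: 3.08
tool_pos: [0.5778, -0.037, 0.2078]
tool_rot: [0.768, 0.64, -0.0, -0.0]
ft_force: [1.2, 0.5, 1.4]
opening: 0.008
grasp_force: 0.0
```

```bash
python3 -c "
from st import *
rep()"
```

```text
t 3.075 p [ 0.5778 -0.037   0.2078] xang 1.389 relC [0.0409 0.0704] relD [ 0.0417 -0.1296] F [1.1 0.7] Fz 1.4 op 0.01
```

Request:
play_rows([
  [0, -0.012, 0, 0, 0, 0],
  [0.001, -0.021, 0, 0, 0, 0],
  [0.003, -0.029, 0, 0, 0, 0],
  [0.004, -0.038, 0, 0, 0, 0],
  [0.0035, -0.047, 0, 0, 0, 0],
  [0.002, -0.056, 0, 0, 0, 0],
  [-0.001, -0.065, 0, 0, 0, 0],
  [-0.005, -0.074, 0, 0, 0, 0],
  [-0.011, -0.083, 0, 0, 0, 0],
  [-0.017, -0.091, 0, 0, 0, 0],
])

```text
t: 4.32
tool_pos: [0.4847, -0.0376, 0.208]
tool_rot: [0.768, 0.64, -0.0, 0.0]
ft_force: [0.7, -0.1, 0.5]
opening: 0.009
grasp_force: 0.0
```

```bash
python3 -c "
from st import *
rep()"
```

```text
t 4.325 p [ 0.4847 -0.0376  0.208 ] xang 1.39 relC [-0.0506  0.0532] relD [-0.0498 -0.1468] F [ 0.7 -0. ] Fz 0.5 op 0.01
```

Request:
play_rows([
  [-0.008, -0.006, 0, 0, 0, 0],
  [-0.016, -0.012, 0, 0, 0, 0],
  [-0.025, -0.016, 0, 0, 0, 0],
  [-0.033, -0.019, 0, 0, 0, 0],
  [-0.037, -0.02, 0, 0, 0, 0],
])

```text
t: 4.95
tool_pos: [0.4589, -0.0705, 0.208]
tool_rot: [0.768, 0.64, 0.0, 0.0]
ft_force: [0.4, 0.5, -0.2]
opening: 0.008
grasp_force: 0.0
```

```bash
python3 - <<'E'
from st import *
rep()
im,d=robot.capture("top");W=world("top",d);h=cv2.cvtColor(im,cv2.COLOR_BGR2HSV);cv2.imwrite("pics/t2.png",cv2.resize(im[140:340,220:460],None,fx=3,fy=3))
z=W[...,2];m=(h[...,0]>18)&(h[...,0]<35)&(h[...,1]>120)&(z>.205)&(z<.23)
n,l,s,c=cv2.connectedComponentsWithStats(m.astype(np.uint8))
for i in range(1,n):
    if s[i,4]>25:
        P=W[l==i];mu=P.mean(0);print(c[i].round(),s[i,4],np.linalg.eigh(np.cov(P[:,:2].T))[1][:,1].round(3),(S@(mu[:2]-C)).round(3))
E
```

```text
t 4.95 p [ 0.4589 -0.0705  0.208 ] xang 1.389 relC [-0.0701  0.0162] relD [-0.0693 -0.1839] F [0.3 0.6] Fz -0.2 op 0.01
[347. 243.] 184 [0.184 0.983] [-0.004  0.078]
[282. 262.] 263 [-0.974  0.224] [-0.069  0.204]
```

View pics/t2.png

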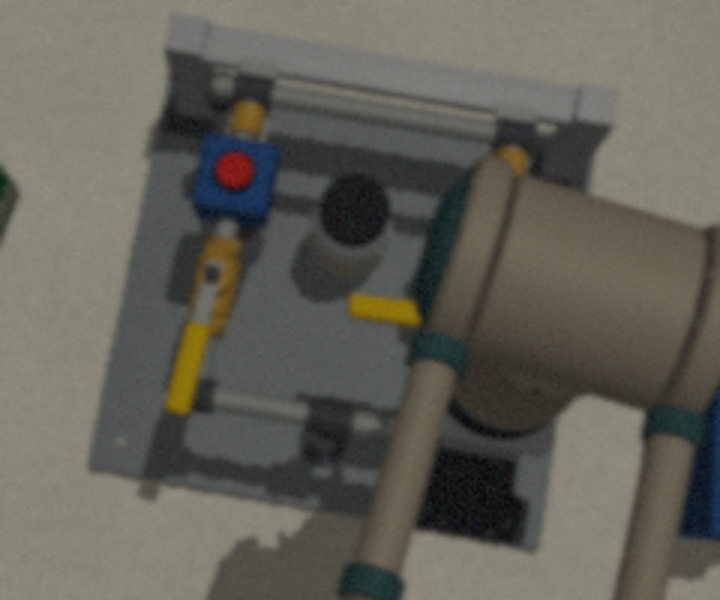

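The top view shows the clean lever still across its pipe (crop pixel about (385, 309)) although the finger passed its place without any force. I'll check where the fingertips really are.

```bash
python3 - <<'E'
from st import *
o=rep();print(o["joint_pos"])
im,d=robot.capture("scene");a=im[120:320,180:420]
W=world("scene",d)
cv2.imwrite("pics/s2.png",cv2.resize(a,None,fx=3,fy=3,interpolation=cv2.INTER_CUBIC))
im,d=robot.capture("wrist");cv2.imwrite("pics/w2.png",im);i=robot.camera_info("wrist");M=np.array(i["mount"]);print(M.round(3))
W=world("wrist",d,o);K=np.array(i["camera_matrix"])
for z in(-.03,0,.011):
    p=np.linalg.inv(M)@[0,0,z,1];q=K@p[:3];u,v=q[:2]/q[2];print(z,u,v,"depth",p[2],"seen",d[int(v)-6:int(v)+7:3,int(u)+12] if 0<v<470 else "")
E
```

```text
t 5.0 p [ 0.4589 -0.0708  0.208 ] xang 1.389 relC [-0.0701  0.0159] relD [-0.0693 -0.1842] F [-1.  -0.8] Fz -0.2 op 0.01
[-3.02704335e-01  9.57156220e-02  1.68750324e+00 -4.84556204e-04
  1.35828297e+00 -1.20864516e-01]
[[ 0.001 -0.963 -0.268  0.078]
 [ 1.     0.001  0.    -0.001]
 [-0.    -0.268  0.963 -0.196]
 [ 0.     0.     0.     1.   ]]
-0.03 317.6114382060453 300.2159819657887 depth 0.18115208013344275 seen [0.16585271 0.16248009 0.16012119 0.15667185 0.15386972]
0 317.29043928635315 278.3107817007425 depth 0.2100536240592995 seen [0.24353845 0.24285    0.18522772 0.18218303 0.17774935]
0.011 317.1938091241995 271.71666899889874 depth 0.22065085683211363 seen [0.41262454 0.24656138 0.24446698 0.24418293 0.18690014]
```

View pics/s2.png

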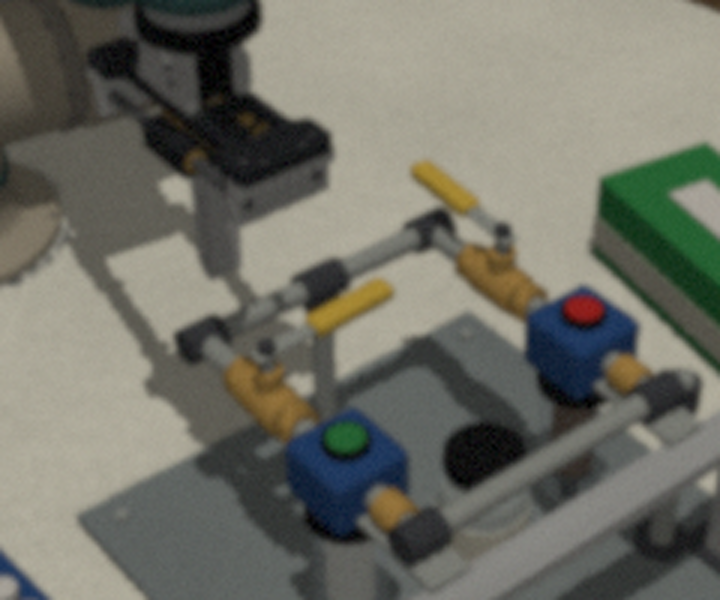

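View pics/w2.png

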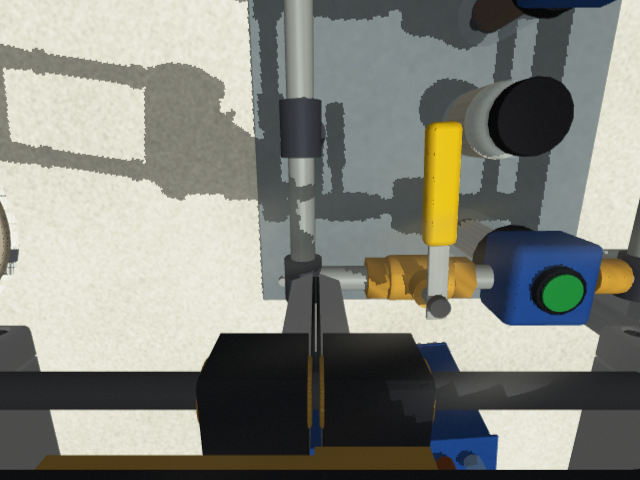

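```bash
python3 - <<'E'
from st import *
o=rep()
im,d=robot.capture("wrist");W=world("wrist",d,o);print("sleeve wrist",W[185,443],"header",W[230,300],"plate",W[230,400],"tip",[(v,W[v,335].round(4)) for v in range(275,335,6)])
im,d=robot.capture("scene");W=world("scene",d);print("sleeve",W[120+309//3,180+350//3])
for v in range(200,216,2): print(v,W[v,253].round(3))
i=robot.camera_info("scene");p=np.array(i["R"])@(np.array(o["tool_pos"])+[0,0,-.011])+i["t"];q=np.array(i["camera_matrix"])@p;print("tip proj",q[:2]/q[2])
i=robot.camera_info("top");p=np.array(i["R"])@(np.array(o["tool_pos"])+[0,0,-.011])+i["t"];q=np.array(i["camera_matrix"])@p;print("tip proj top",q[:2]/q[2])
E
```

```text
t 5.1 p [ 0.4592 -0.0701  0.2079] xang 1.389 relC [-0.0699  0.0166] relD [-0.0691 -0.1835] F [ 0.  -0.8] Fz 0.1 op 0.0
sleeve wrist [ 0.53322107 -0.02672883  0.21869402] header [ 0.4521581  -0.04654522  0.17810544] plate [ 0.54879049 -0.10563745  0.01355402] tip [(275, array([ 0.4695, -0.0821,  0.1768])), (281, array([ 0.4696, -0.0628,  0.2344])), (287, array([ 0.4692, -0.0625,  0.2427])), (293, array([ 0.4688, -0.0623,  0.2501])), (299, array([ 0.4685, -0.0618,  0.2577])), (305, array([ 0.4681, -0.0624,  0.2625])), (311, array([ 0.4679, -0.0617,  0.2694])), (317, array([ 0.4676, -0.0619,  0.2742])), (323, array([ 0.4673, -0.0618,  0.2792])), (329, array([ 0.467 , -0.0623,  0.2828]))]
sleeve [ 0.54089764 -0.03557146  0.2162398 ]
200 [ 0.471 -0.08   0.263]
202 [ 0.471 -0.081  0.258]
204 [ 0.468 -0.079  0.251]
206 [ 0.47  -0.081  0.248]
208 [ 0.469 -0.08   0.243]
210 [ 0.47  -0.082  0.239]
212 [ 0.472 -0.083  0.236]
214 [ 0.247  0.109 -0.   ]
tip proj [254.83709488 221.66629105]
tip proj top [369.62140067 280.33682183]
```

Both cameras agree that the closed fingertips are at z = 0.232 with the TCP at 0.208. They end about 24 mm behind the TCP, not 11 mm ahead, so the finger passed over the lever. I'll go back and go 32 mm lower.

Request:
play_rows([
  [0.01, 0.02, -0.02, 0, 0, 0],
  [0.035, 0.07, -0.02, 0, 0, 0],
  [0.054, 0.112, -0.02, 0, 0, 0],
  [0.054, 0.112, -0.02, 0, 0, 0],
  [0.054, 0.112, 0.01, 0, 0, 0],
  [0.054, 0.112, 0.032, 0, 0, 0],
  [0.054, 0.112, 0.032, 0, 0, 0],
])

```text
t: 6.08
tool_pos: [0.5767, -0.0367, 0.1743]
tool_rot: [0.768, 0.64, -0.002, -0.002]
ft_force: [0.1, 0.1, -0.1]
opening: 0.007
grasp_force: 0.0
```

```bash
python3 - <<'E'
from st import *
o=rep()
im,d=robot.capture("wrist");W=world("wrist",d,o)
print("tip",[(v,W[v,335].round(3)) for v in range(263,300,6)])
E
```

```text
t 6.075 p [ 0.5767 -0.0367  0.1743] xang 1.39 relC [0.0397 0.0705] relD [ 0.0405 -0.1296] F [0.1 0.2] Fz -0.1 op 0.01
tip [(263, array([ 0.587, -0.086,  0.014])), (269, array([ 0.586, -0.092,  0.014])), (275, array([ 0.585, -0.099,  0.013])), (281, array([ 0.587, -0.029,  0.201])), (287, array([ 0.587, -0.029,  0.209])), (293, array([ 0.586, -0.029,  0.216])), (299, array([ 0.586, -0.029,  0.222]))]
```

Request:
play_rows([
  [0, -0.01, 0, 0, 0, 0],
  [0.001, -0.019, 0, 0, 0, 0],
  [0.003, -0.028, 0, 0, 0, 0],
  [0.004, -0.037, 0, 0, 0, 0],
  [0.0035, -0.046, 0, 0, 0, 0],
  [0.002, -0.055, 0, 0, 0, 0],
  [-0.001, -0.064, 0, 0, 0, 0],
  [-0.005, -0.073, 0, 0, 0, 0],
  [-0.011, -0.082, 0, 0, 0, 0],
  [-0.017, -0.09, 0, 0, 0, 0],
])

```text
t: 7.38
tool_pos: [0.4944, -0.0376, 0.1787]
tool_rot: [0.768, 0.64, 0.006, 0.006]
ft_force: [11.4, 1.8, 0.4]
opening: 0.003
grasp_force: 4.3
```

```bash
python3 -c "
from st import *
rep()"
```

```text
t 7.375 p [ 0.4944 -0.0376  0.1787] xang 1.389 relC [-0.0411  0.055 ] relD [-0.0402 -0.1451] F [10.9  3.9] Fz 0.4 op 0.0
```

Request:
play_rows([
  [-0.008, -0.007, 0, 0, 0, 0],
  [-0.016, -0.013, 0, 0, 0, 0],
  [-0.025, -0.017, 0, 0, 0, 0],
  [-0.033, -0.02, 0, 0, 0, 0],
  [-0.038, -0.021, 0, 0, 0, 0],
  [-0.043, -0.021, 0, 0, 0, 0],
  [-0.046, -0.021, 0, 0, 0, 0],
  [-0.046, -0.021, 0, 0, 0, 0],
])

```text
t: 8.38
tool_pos: [0.4645, -0.0672, 0.1781]
tool_rot: [0.769, 0.639, 0.013, -0.004]
ft_force: [11.1, 27.4, 3.3]
opening: 0.004
grasp_force: 14.2
```

```bash
cat > look.py <<'E'
from st import *
def lev(cam):
    o=rep();im,d=robot.capture(cam);W=world(cam,d,o);h=cv2.cvtColor(im,cv2.COLOR_BGR2HSV)
    z=W[...,2];m=(h[...,0]>18)&(h[...,0]<35)&(h[...,1]>120)&(z>.205)&(z<.23)
    n,l,s,c=cv2.connectedComponentsWithStats(m.astype(np.uint8))
    for i in range(1,n):
        if s[i,4]>50:
            P=W[l==i];mu=P.mean(0);V=S@np.linalg.eigh(np.cov(P[:,:2].T))[1][:,1];print(cam,c[i].round(),s[i,4],"axis(stand)",V.round(3),"relC",(S@(mu[:2]-C)).round(4),"relD",(S@(mu[:2]-D)).round(4))
    return im
E
python3 - <<'E'
from look import *
lev("wrist");lev("top")
E
```

```text
t 8.375 p [ 0.4645 -0.0672  0.1781] xang 1.387 relC [-0.0653  0.0205] relD [-0.0644 -0.1796] F [ 6. 29.] Fz 3.3 op 0.0
wrist [265. 326.] 506 axis(stand) [-0.999 -0.042] relC [-0.0916  0.0089] relD [-0.0908 -0.1912]
wrist [315. 337.] 71 axis(stand) [-0.004  1.   ] relC [-0.0669  0.0065] relD [-0.066  -0.1936]
wrist [361. 326.] 432 axis(stand) [-0.998  0.07 ] relC [-0.0439  0.009 ] relD [-0.0431 -0.1911]
t 8.425 p [ 0.4645 -0.0672  0.1782] xang 1.388 relC [-0.0653  0.0205] relD [-0.0644 -0.1796] F [ 6.4 27.8] Fz 5.2 op 0.01
top [282. 262.] 264 axis(stand) [-0.999  0.049] relC [-0.0696  0.2044] relD [-0.0688  0.0043]
```

At the stop: 28 N sideways where 7 N turns it. I back off, rise and look.

Request:
play_rows([
  [0.02, 0, 0, 0, 0, 0],
  [0.04, 0, 0, 0, 0, 0],
  [0.05, 0, -0.04, 0, 0, 0],
  [0.05, 0, -0.09, 0, 0, 0],
  [0.03, 0, -0.12, 0, 0, 0],
  [0.0, 0, -0.12, 0, 0, 0],
  [-0.03, 0, -0.12, 0, 0, 0],
  [-0.03, 0, -0.12, 0, 0, 0],
])

```text
t: 9.48
tool_pos: [0.4524, -0.1094, 0.2964]
tool_rot: [0.769, 0.639, 0.0, 0.0]
ft_force: [0.9, 0.4, -0.5]
opening: 0.007
grasp_force: 0.0
```

```bash
python3 - <<'E'
from look import *
cv2.imwrite("pics/w3.png",lev("wrist"));lev("top")
E
```

```text
t 9.475 p [ 0.4524 -0.1094  0.2964] xang 1.387 relC [-0.0696 -0.0233] relD [-0.0687 -0.2233] F [0.9 0.5] Fz -0.5 op 0.01
wrist [318. 210.] 1777 axis(stand) [-1.    -0.011] relC [-0.0688  0.0027] relD [-0.0679 -0.1974]
t 9.525 p [ 0.4526 -0.1084  0.2963] xang 1.388 relC [-0.0696 -0.0222] relD [-0.0687 -0.2223] F [-0.4  0.3] Fz 1.0 op 0.0
top [282. 262.] 261 axis(stand) [-0.999  0.054] relC [-0.0695  0.2044] relD [-0.0687  0.0043]
top [378. 280.] 248 axis(stand) [-1.    -0.012] relC [-0.0685  0.0012] relD [-0.0677 -0.1988]
```

View pics/w3.png

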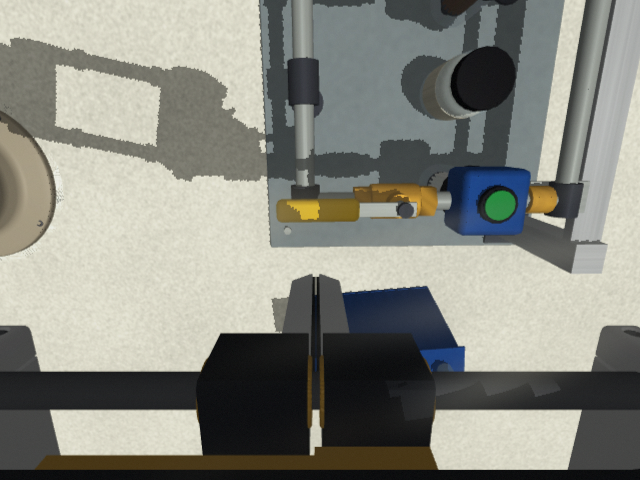

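The clean lever now lies in line with its pipe: sleeve at pixel (318, 210), stem at (405, 210). Its axis is within 0.01 rad of the stand's -x, so it is open. Now to the inner side of the dirty lever.

Request:
play_rows([
  [0.05, 0, 0, 0, 0, 0],
  [0.1, 0, 0, 0, 0, 0],
  [0.15, 0, 0, 0, 0, 0],
  [0.185, 0, 0, 0, 0, 0],
  [0.185, 0, 0.05, 0, 0, 0],
  [0.185, 0, 0.095, 0, 0, 0],
  [0.185, 0, 0.12, 0, 0, 0],
  [0.185, 0, 0.12, 0, 0, 0],
])

```text
t: 10.58
tool_pos: [0.4843, 0.0747, 0.1743]
tool_rot: [0.768, 0.641, -0.002, -0.002]
ft_force: [-0.0, 0.0, 0.7]
opening: 0.001
grasp_force: 0.0
```

```bash
python3 -c "
from st import *
rep()"
```

```text
t 10.575 p [0.4843 0.0747 0.1743] xang 1.391 relC [-0.0711  0.1636] relD [-0.0703 -0.0365] F [-0.  0.] Fz 0.7 op 0.0
```

Request:
play_rows([
  [0.012, 0, 0, 0, 0, 0],
  [0.021, -0.001, 0, 0, 0, 0],
  [0.03, -0.002, 0, 0, 0, 0],
  [0.039, -0.0025, 0, 0, 0, 0],
  [0.048, -0.002, 0, 0, 0, 0],
  [0.057, 0, 0, 0, 0, 0],
  [0.066, 0.003, 0, 0, 0, 0],
  [0.075, 0.008, 0, 0, 0, 0],
  [0.084, 0.014, 0, 0, 0, 0],
  [0.092, 0.021, 0, 0, 0, 0],
])

```text
t: 11.82
tool_pos: [0.52, 0.1563, 0.1758]
tool_rot: [0.768, 0.64, -0.006, 0.001]
ft_force: [-6.5, -8.8, 1.4]
opening: 0.003
grasp_force: 4.4
```

```bash
python3 -c "
from st import *
rep()"
```

```text
t 11.825 p [0.52   0.1563 0.1758] xang 1.39 relC [-0.0506  0.2503] relD [-0.0498  0.0502] F [-4.8 -9.9] Fz 1.4 op 0.0
```

Request:
play_rows([
  [0.005, 0.007, 0, 0, 0, 0],
  [0.009, 0.014, 0, 0, 0, 0],
  [0.013, 0.021, 0, 0, 0, 0],
  [0.015, 0.028, 0, 0, 0, 0],
  [0.016, 0.034, 0, 0, 0, 0],
  [0.016, 0.039, 0, 0, 0, 0],
  [0.016, 0.043, 0, 0, 0, 0],
  [0.016, 0.043, 0, 0, 0, 0],
])

```text
t: 12.82
tool_pos: [0.5507, 0.1683, 0.1753]
tool_rot: [0.768, 0.641, -0.014, -0.01]
ft_force: [-30.7, -1.2, 14.1]
opening: 0.004
grasp_force: 15.2
```

```bash
python3 -c "
from look import *
lev('wrist')"
```

```text
t 12.825 p [0.5507 0.1683 0.1753] xang 1.391 relC [-0.0226  0.2676] relD [-0.0218  0.0675] F [-30.   -6.7] Fz 14.1 op 0.0
wrist [361. 282.] 3509 axis(stand) [-0.052  0.999] relC [-0.0013  0.283 ] relD [-0.0005  0.0829]
```

30 N at the stop. Backing off, rising and checking.

Request:
play_rows([
  [0, -0.02, 0, 0, 0, 0],
  [0, -0.045, 0, 0, 0, 0],
  [0, -0.065, -0.03, 0, 0, 0],
  [0, -0.065, -0.08, 0, 0, 0],
  [-0.03, -0.065, -0.12, 0, 0, 0],
  [-0.08, -0.065, -0.13, 0, 0, 0],
  [-0.11, -0.065, -0.13, 0, 0, 0],
  [-0.11, -0.065, -0.13, 0, 0, 0],
])

```text
t: 13.88
tool_pos: [0.485, 0.0709, 0.3071]
tool_rot: [0.769, 0.639, 0.001, 0.001]
ft_force: [0.1, 0.3, 0.3]
opening: 0.002
grasp_force: 0.0
```

```bash
python3 - <<'E'
from look import *
cv2.imwrite("pics/w4.png",lev("wrist"));im=lev("top");cv2.imwrite("pics/t4.png",im)
E
```

```text
t 13.875 p [0.485  0.0709 0.3071] xang 1.387 relC [-0.0697  0.16  ] relD [-0.0689 -0.0401] F [0.1 0.3] Fz 0.3 op 0.0
wrist [406.  94.] 2245 axis(stand) [-0.007  1.   ] relC [-0.0027  0.2716] relD [-0.0019  0.0715]
t 13.925 p [0.4852 0.072  0.3067] xang 1.388 relC [-0.0698  0.1611] relD [-0.0689 -0.039 ] F [0.3 0.3] Fz 0.4 op 0.0
top [378. 280.] 266 axis(stand) [-1.    -0.009] relC [-0.0681  0.0013] relD [-0.0672 -0.1988]
```

View pics/w4.png

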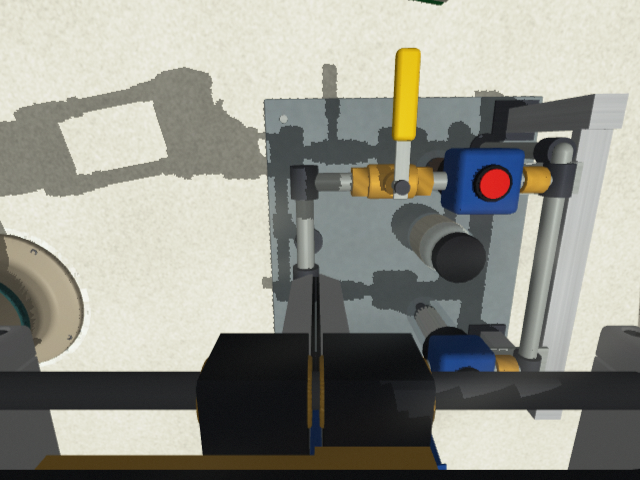

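View pics/t4.png

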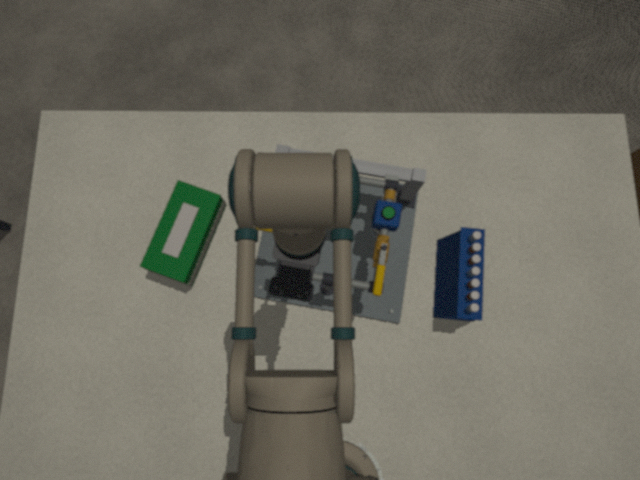

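The wrist view shows the dirty lever square across its pipe: sleeve at (406, 94), stem at (402, 187), axis within 0.01 rad of the stand's +y. The top view shows the clean lever still in line at (378, 280), and the box at (186, 237) and rack at (462, 275) unmoved. The robot is clear, so I hand in.

```bash
python3 -c "
from plant import robot
print(robot.sign_off())"
```

```text
the job is handed in; nothing more can be done
None
```

The clean filter's lever was pushed fully open first, then the dirty filter's lever fully shut, both to their stops. The jar, tissue box and rack were left alone, and I handed the job in at about 14 s with the arm clear.

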